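# Gauge the height of the little upturned coffee cup

## Task

We are about to rehang the ledge under the peg board and need the height of the small coffee cup. Pick up the bridge height gauge by its barrel and set it down over the smaller of the two upturned cups, without dropping it, so that it stands upright with both legs flat on the worktop and its sprung foot resting on the middle of the cup. Let go and leave it standing there; keep the small cup where it is and leave the larger cup alone.

Things in the scene. Friction and masses are not known exactly. Their poses are not given: they have to be found in the camera images.
- gauge: Loose bridge height gauge, 0.54 kg, standing. Origin: centre of footprint at leg undersides; z up, y from leg to leg. Two legs centred at y=+-77, 140 clear between them, shoes 60 x 14 x 12. Crossbeam 24 x 166, z 93 to 105. On top, centred, a square steel barrel 30 x 30 (sides along x, y), z 105 to 165: grip it from above. A thin brass pointer on its +-x sides is look only. Sizes in mm.
- gauge_foot (a joint): Gauge reading (m): how far its sprung foot, a 24 mm steel disc on the gauge's centre line under the barrel, is pushed up. At 0 its underside hangs 5 mm above the leg undersides; over a part it reads the part's height less 5 mm (0.051 on the small cup). Travel 75 mm. Soft spring downwards, 0.5 N at 0, 1.3 N at 0.051, far less than the gauge's weight.
- cup: The cup to measure: the smaller one, white ceramic, 0.16 kg, loose, upside down on the worktop. 62 mm across the rim (now below), 56 mm high, flat closed foot 42 mm across on top. Small handle reaching 51 mm from the axis along its +x. Origin: on the axis at worktop level; z up. Any yaw.
- big_cup: Bystander: the larger, similar white cup, also upside down: 90 mm across its rim, 72 mm high, handle reaching 69 mm from the axis along its +x. Origin: on the axis, at worktop level; z up. To be left alone.
There are look-alikes about, which are no part of the job. Leave any orange or yellow look-alike of the cup alone.

How it is judged:
By the outcome, as a careful person would: the job done as asked, in the order asked, and still so for the second after the job is handed in, with the robot touching nothing.
It also fails if it takes over 40 s, if anything falls off the work surface, if the arm or the gripper's body presses on something with over 40 N, if the wrist force passes 120 N, or if a joint passes its speed limit or range.

## Robot

A 6-joint arm with a two-finger parallel gripper is mounted at the origin on the work surface. World frame = base frame: x ahead of the robot, y to its left, z up, the work surface at z = 0. Lengths are in m, angles in degrees, forces in N, time in s.
With the tool pointing down it reaches from about 0.4 to 0.825 m from the base axis. Payload 7 kg.
Tool frame: the origin (TCP) lies midway between the tips of the shut fingers; the grasp point (between the pads) lies 19 mm behind it; z points along the fingers, y is the line along which they close (so a half turn about z gives the same grasp; the last joint's range is limited). The gripper opens to 88 mm and grips with 3 to 60 N. Pads are 19 mm wide; open, the fingers measure 130 mm over their backs; the gripper's body (78 mm by 193 mm) begins 47 mm behind the grasp point.
Start: joints at [-51.618, 20.546, 0.682, 0, -70.136, -16.507], TCP at [0.251, -0.626, 0.227] pointing down, gripper open.
Joint ranges: [-176.03, 176.03], [-82.01, 121.73], [-58.28, 71.71], [-173.87, 95.51], [-174.79, -0.11], [-173.66, 173.66]. Speed limits (degrees/s): [136.94, 136.94, 172.46, 180, 180, 180].

## Interface

Orientations are given as [roll, pitch, yaw] about the fixed x, y, z axes, in that order (R = Rz(yaw) Ry(pitch) Rx(roll)).
In Python, from plant import r, eyes, workorder gives the robot as it stands.
- The arm moves only by the tool step_arm, never from a script. Its argument "plan" is a list of rows, each a list of 5 numbers: the shift along the tool's x, y, z each as a share of 25 cm, from -1 to 1, then the turn about the tool's z as a share of 60 degrees, from -1 to 1, then the finger opening in mm, from 0 to 87.6. In form: [[x, y, z, turn, jaw], ...]. A call has 1 to 12 rows; each row is the pose to reach, as a shift and turn from the pose commanded when the call began, along the tool's axes at that moment; what a row does not reach only later rows make up. A row lasts 1/12 s, in which the tool goes at most 41.7 mm and 7.16 degrees, less where a joint would pass 70% of its speed; a pose out of reach is approached as far as the arm can. A call with a number of a shift or a turn outside -1 to 1 is refused whole. A call with a gripper value outside its range is refused whole. The fingers move at their own pace and stop on an object; "newtons" is the grip in N (left out, the last holds). Time passes only in rows, so rows that repeat a pose let the fingers close. It gives the time, the measured TCP pose, the force, the opening and the grip force at its end, in the units of the state.
- r.get_state(): the state, without advancing time (a new reading comes with each control period).
- eyes.capture(name): name is "scene" or "top" or "wrist"; returns the picture (384x512x3 uint8, red, green, blue); there is no depth.
- eyes.camera_model(name): a dict with "fov_y" (degrees; the focal length in pixels is half the picture's height over the tangent of half this angle, whatever the lens; pixels are square), "cx", "cy" (the principal point, pixels), "world_to_cam" (4x4, takes a point from world to camera coordinates); the wrist camera has in their place "hand_eye" (4x4, takes a point from camera to tool coordinates, whose origin is the TCP and whose axes are the flange's). Camera axes: x right, y up, looking along -z (the intrinsics and any distortion apply to the point x, -y, -z); pixel columns grow to the right and rows downward; lengths in m; the calibration is good to about 2 mm. A picture is of the moment at which its call begins: read the wrist's pose just before it. camera_model takes no time and is no camera call.
- workorder.close_job(): hands the job in; it is judged then, once.
The state is a dict: "time_s": time; "joints": joint angles; "qd": joint speeds; "joint_torque": joint torques, N m; "tcp_pos": TCP position; "eef_rot": TCP orientation; "contact_force": force on the tool from outside, world axes, zero at the start; "moment": the same for the moment, N m; "gripper_width": finger opening in m; "gripper_force": force on a finger pad.
Only numpy, scipy, OpenCV 4.12 (cv2) and the standard library are available. Lean on these libraries where they do the work, as an engineer would, in place of code of your own. Each camera call takes 0.05 s, during which the arm holds its last target. There are 200 camera calls.

## Working session

There is one attempt and no reset: what is moved stays moved. The work goes in short steps, Python scripts to look and compute and a tool call to move; the robot and the scene stay as the last step left them, time stands still between calls to the robot, and variables do not carry over. Pictures are saved under pics/ and viewed, at most 10 in all, crops included, and the job is handed in when it is done.

Besides the shell and the picture viewer there is one more tool, called after "Emit:" as name(argument=value, ...), one argument or row to a line, values as JSON. step_arm: Moves the arm, as the interface text tells. Its arguments: {"type":"object","properties":{"plan":{"type":"array"},"newtons":{"type":"number"}},"required":["plan"]}

```bash
mkdir -p pics; python3 - <<'E'
from plant import r, eyes, workorder
import cv2
for n in ("scene","top"):
    cv2.imwrite(f"pics/{n}0.png",eyes.capture(n)[:,:,::-1]); m=eyes.camera_model(n); print(n,m)
print(eyes.camera_model("wrist"))
s=r.get_state();print(s['time_s'],s['tcp_pos'],s['eef_rot'],s['gripper_width'])
E
```

```text
scene {'fov_y': 42.4958907365245, 'cx': 255.19325540699427, 'cy': 189.04295220349078, 'world_to_cam': array([[ 0.75663437,  0.65383334, -0.00252986, -0.44377935],
       [-0.44513291,  0.51794674,  0.73047099,  0.21675979],
       [ 0.47891662, -0.55157333,  0.68293904, -1.34687521],
       [ 0.        ,  0.        ,  0.        ,  1.        ]])}
top {'fov_y': 57.56547053053924, 'cx': 251.2797431640121, 'cy': 198.02351697106914, 'world_to_cam': array([[ 0.00793313, -0.99918708, -0.03952529,  0.00167085],
       [ 0.99703051,  0.0048759 ,  0.07685309, -0.5581791 ],
       [-0.07659789, -0.04001761,  0.99625868, -0.78753845],
       [ 0.        ,  0.        ,  0.        ,  1.        ]])}
{'fov_y': 70.79504495875457, 'cx': 258.93858187561216, 'cy': 191.6567456229318, 'hand_eye': array([[ 8.76534831e-04,  9.58294945e-01,  2.85779686e-01,
         7.82775288e-02],
       [ 9.99999609e-01, -8.72835822e-04, -1.40319042e-04,
         1.24115295e-03],
       [ 1.14971719e-04,  2.85779698e-01, -9.58295336e-01,
        -1.57758325e-01],
       [ 0.00000000e+00,  0.00000000e+00,  0.00000000e+00,
         1.00000000e+00]])}
0.1 [ 0.25129703 -0.62599923  0.22571535] [ 1.79912942e+02 -8.35908086e-03 -1.58131207e+02] 0.08757536456537764
```

View pics/scene0.png

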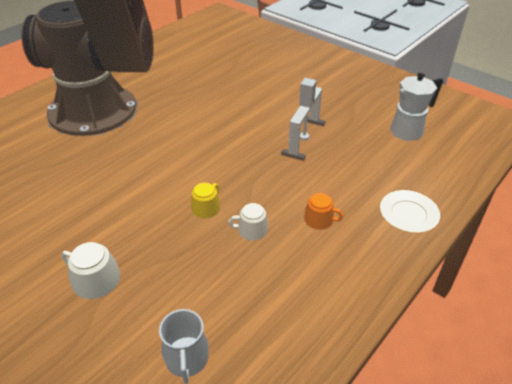

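View pics/top0.png

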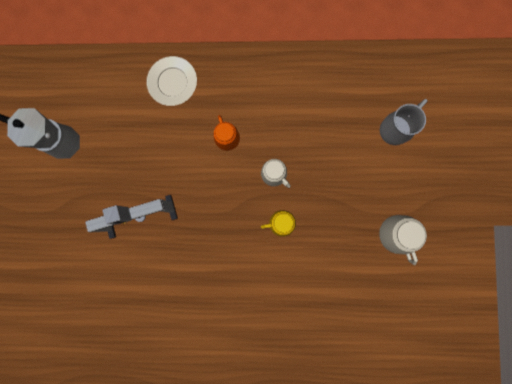

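The scene view shows the gauge at about (305,120), the small cup at (252,220) and the big cup at (92,268). The top view shows the gauge beam from (88,224) to (165,207) with its barrel near (112,214). The small cup's foot is at (274,170), the big cup's at (409,235), the yellow cup's at (283,223) and the orange cup's at (225,133).

```bash
cat > h.py <<'E'
from plant import r, eyes, workorder
import numpy as np, cv2
from scipy.spatial.transform import Rotation as R
def cam(name, st=None):
    m=eyes.camera_model(name)
    if name=="wrist":
        T=np.eye(4);T[:3,:3]=R.from_euler('xyz',st['eef_rot'],degrees=True).as_matrix();T[:3,3]=st['tcp_pos']
        C=T@m['hand_eye']
    else: C=np.linalg.inv(m['world_to_cam'])
    return C,192/np.tan(np.radians(m['fov_y']/2)),m['cx'],m['cy']
def ray(c,u,v,z):
    C,f,cx,cy=c; d=C[:3,:3]@np.array([(u-cx)/f,-(v-cy)/f,-1]); o=C[:3,3]
    return o+d*(z-o[2])/d[2]
def blobs(mask,amin=60):
    cs,_=cv2.findContours(mask.astype(np.uint8),cv2.RETR_EXTERNAL,cv2.CHAIN_APPROX_NONE)
    return [c for c in cs if cv2.contourArea(c)>amin]
E
python3 - <<'E'
from h import *
im=cv2.imread("pics/top0.png");c=cam("top")
hsv=cv2.cvtColor(im,cv2.COLOR_BGR2HSV)
for nm,mask,z in (("white",(hsv[...,2]>195)&(hsv[...,1]<70),.056),("beam",(hsv[...,1]<70)&(hsv[...,2]>110)&(hsv[...,2]<200),.105),("yellow",(hsv[...,1]>200)&(hsv[...,2]>150),.056)):
    for b in blobs(mask):
        (u,v),s,a=cv2.minAreaRect(b); print(nm,np.round([u,v,*s,a]),ray(c,u,v,z).round(4))
E
```

```text
white [410. 234.  25.  25.  90.] [ 0.4782 -0.3409  0.056 ]
white [274. 170.  15.  16.  90.] [ 0.6194 -0.0462  0.056 ]
white [175.  77.  46.  38.  51.] [0.8336 0.1806 0.056 ]
beam [407. 236.  45.  37.  36.] [ 0.4764 -0.3139  0.105 ]
beam [101. 218.  17.  35.  72.] [0.5074 0.3167 0.105 ]
beam [146. 211.  16.  32.  73.] [0.5235 0.2225 0.105 ]
beam [277. 171.  31.  23.  18.] [ 0.6074 -0.0517  0.105 ]
beam [ 51. 137.  17.  33.  22.] [0.6812 0.4346 0.105 ]
beam [ 27. 128.  40.  38.  45.] [0.7008 0.4882 0.105 ]
beam [410. 116.  35.  32.  90.] [ 0.723  -0.3264  0.105 ]
beam [172.  80.  49.  49.  90.] [0.8044 0.1756 0.105 ]
yellow [279. 226.  22.  30.  51.] [ 0.4951 -0.0581  0.056 ]
yellow [225. 131.  22.  25.  17.] [0.7064 0.0655 0.056 ]
```

```bash
python3 - <<'E'
import cv2
a=cv2.imread("pics/top0.png")[180:250,70:190]; b=cv2.imread("pics/scene0.png")[70:165,270:335]
a=cv2.resize(a,None,fx=4.5,fy=4.5,interpolation=cv2.INTER_CUBIC)
cv2.imwrite("pics/g.png",a)
E
```

```text
(no output)
```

View pics/g.png

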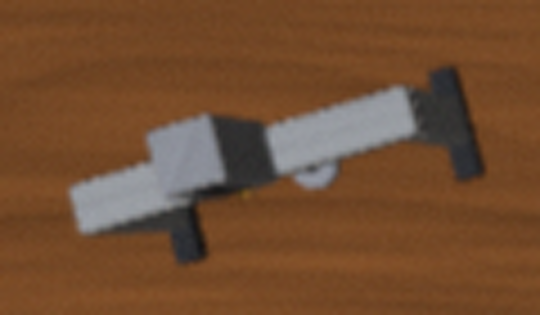

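The crop shows the beam top with its end midpoints at (77,210) and (412,110), and the barrel top centred at about (188,156), all in crop pixels.

```bash
python3 - <<'E'
from h import *
c=cam("top"); p=lambda u,v,z: ray(c,u/4.5+70-.4,v/4.5+180-.4,z)
a,b=p(77,210,.105),p(412,110,.105); print(a,b,np.linalg.norm(a-b),(a+b)/2,p(188,156,.165))
d=(a-b);yaw=np.degrees(np.arctan2(d[1],d[0]))-90;print("gauge yaw",yaw)
s=r.get_state();Rt=R.from_euler('xyz',s['eef_rot'],degrees=True).as_matrix()
print(Rt.round(3)); t=(a+b)/2
print("shift tool /0.25", Rt.T@(np.array([t[0],t[1],.29])-s['tcp_pos'])/.25)
E
```

```text
[0.4905232  0.34750953 0.105     ] [0.53817128 0.19064925 0.105     ] 0.1639374442149455 [0.51434724 0.26907939 0.105     ] [0.5144211 0.2689775 0.165    ]
gauge yaw 16.896749383846753
[[-0.928 -0.372 -0.001]
 [-0.372  0.928  0.001]
 [ 0.     0.002 -1.   ]]
shift tool /0.25 [-2.31005017  2.93113404 -0.25302224]
```

Emit:
step_arm(
  plan=[
    [-1,1,-0.2,0,87],
    [-1,1,-0.2,0,87],
    [-1,1,-0.2,0,87],
    [-1,1,-0.2,0,87],
    [-1,1,-0.2,0,87],
    [-1,1,-0.2,0,87],
    [-1,1,-0.2,0,87],
    [-1,1,-0.2,0,87],
    [-1,1,-0.2,0,87],
  ],
)

```text
time_s: 0.85
tcp_pos: [0.3911, -0.2983, 0.2773]
eef_rot: [-180.0, 0.1, -158.1]
contact_force: [1.3, -0.4, -0.3]
gripper_width: 0.0868
gripper_force: 0.0
```

Emit:
step_arm(
  plan=[
    [-1,1,-0.1,0,87],
    [-1,1,-0.1,0,87],
    [-1,1,-0.1,0,87],
    [-1,1,-0.1,0,87],
    [-1,1,-0.1,0,87],
    [-1,1,-0.1,0,87],
    [-1,1,-0.1,0,87],
    [-1,1,-0.1,0,87],
    [-1,1,-0.1,0,87],
    [-1,1,-0.1,0,87],
  ],
)

```text
time_s: 1.68
tcp_pos: [0.5305, 0.0276, 0.3009]
eef_rot: [180.0, -0.0, -157.9]
contact_force: [-0.0, 0.1, -0.2]
gripper_width: 0.0873
gripper_force: 0.0
```

```bash
python3 - <<'E'
from h import *
s=r.get_state();print(s['time_s'],s['tcp_pos'],s['eef_rot'],s['contact_force'])
im=eyes.capture("wrist")[:,:,::-1].copy();cv2.imwrite("pics/w1.png",im);c=cam("wrist",s)
hsv=cv2.cvtColor(im,cv2.COLOR_BGR2HSV)
for b in blobs((hsv[...,2]>195)&(hsv[...,1]<70),150):
    e=cv2.fitEllipse(b);print(np.round(e[0],1),np.round(e[1]),ray(c,*e[0],.056).round(4))
E
```

```text
1.6833 [0.53052201 0.02760127 0.30089356] [ 1.79984595e+02 -3.49919836e-02 -1.57929670e+02] [-0.03046711  0.13628033 -0.16255528]
[384.4 220.7] [15. 56.] [0.5378 0.2496 0.056 ]
[194.6 193.8] [30. 45.] [ 0.6097 -0.0471  0.056 ]
[20.4 26.9] [46. 60.] [ 0.4773 -0.3315  0.056 ]
```

View pics/w1.png

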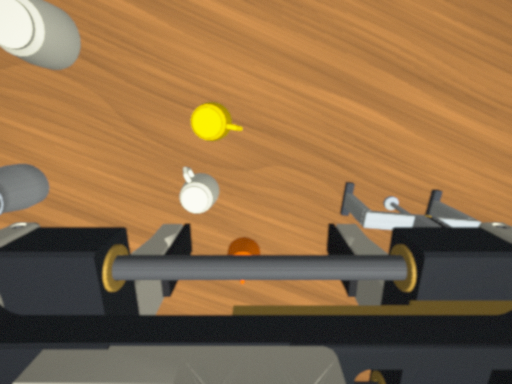

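The wrist view shows the small cup's foot at about (195,199), with the handle up at (187,174). The gauge is on the right at (345–500,220), partly behind the gripper.

Emit:
step_arm(
  plan=[
    [-0.3,0.93,0.1,0.085,87],
    [-0.3,0.93,0.1,0.085,87],
    [-0.3,0.93,0.1,0.085,87],
    [-0.3,0.93,0.1,0.085,87],
    [-0.3,0.93,0.1,0.085,87],
    [-0.3,0.93,0.1,0.085,87],
    [-0.3,0.93,0.1,0.085,87],
    [-0.3,0.93,0.1,0.085,87],
    [-0.3,0.93,0.1,0.085,87],
  ],
)

```text
time_s: 2.48
tcp_pos: [0.512, 0.2668, 0.2763]
eef_rot: [-180.0, -0.0, -163.2]
contact_force: [-0.1, 0.2, -0.8]
gripper_width: 0.087
gripper_force: 0.0
```

```bash
python3 - <<'E'
from h import *
s=r.get_state();print(s['time_s'],s['tcp_pos'],s['eef_rot'])
im=eyes.capture("wrist")[:,:,::-1].copy();cv2.imwrite("pics/w2.png",im)
C=cam("wrist",s)
for p in ([.5143,.269,.165],[.4905,.3475,.105],[.5382,.1906,.105]):
    q=np.linalg.inv(C[0])@np.r_[p,1]; print(C[2]+C[1]*q[0]/-q[2], C[3]-C[1]*q[1]/-q[2])
# cup foot in w1
w=cv2.imread("pics/w1.png")[160:225,165:230]; g=w.min(axis=2)
st={'tcp_pos':np.array([.53052,.0276,.30089]),'eef_rot':[179.9846,-.035,-157.93]}
for t in (215,225,235):
    for b in blobs(cv2.morphologyEx((g>t).astype(np.uint8),cv2.MORPH_OPEN,np.ones((9,9))),100):
        e=cv2.fitEllipse(b); u,v=e[0][0]+165,e[0][1]+160; print(t,round(u,1),round(v,1),np.round(e[1],1),ray(cam("wrist",st),u,v,.056).round(4))
E
```

```text
2.4833 [0.51196216 0.26680521 0.27628916] [-1.79971281e+02 -4.68344655e-02 -1.63222956e+02]
259.2162228079609 192.679685600119
324.67160955488623 178.8258695463571
193.8120080755316 178.98990398479881
215 196.2 198.9 [24.5 29.8] [ 0.6165 -0.0423  0.056 ]
225 194.6 199.4 [23.1 26.2] [ 0.6182 -0.0443  0.056 ]
235 194.2 199.4 [21.6 23.9] [ 0.6184 -0.0449  0.056 ]
```

View pics/w2.png

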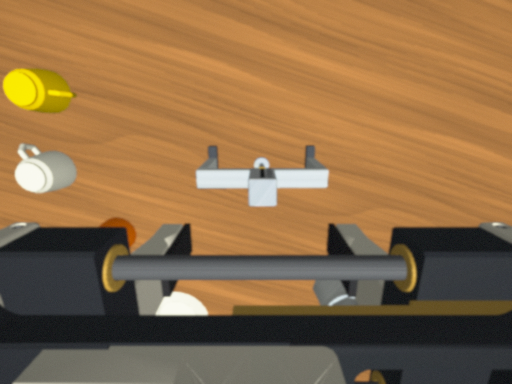

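The beam spans columns 196–328 at row 178, with the barrel top at (263,192). That puts the gauge about 3.5 mm further along tool +y than predicted, and the yaw is aligned.

Emit:
step_arm(
  plan=[
    [-0.01,0.02,0.15,0,87],
    [-0.01,0.02,0.3,0,87],
    [-0.01,0.02,0.45,0,87],
    [-0.01,0.02,0.55,0,87],
    [-0.01,0.02,0.6,0,87],
    [-0.01,0.02,0.6,0,87],
    [-0.01,0.02,0.6,0,40],
    [-0.01,0.02,0.6,0,30],
    [-0.01,0.02,0.6,0,10],
    [-0.01,0.02,0.6,0,10],
    [-0.01,0.02,0.6,0,10],
    [-0.01,0.02,0.6,0,10],
  ],
  newtons=40,
)

```text
time_s: 3.53
tcp_pos: [0.5133, 0.2733, 0.1273]
eef_rot: [180.0, 0.1, -163.2]
contact_force: [-0.3, -0.2, -0.4]
gripper_width: 0.0522
gripper_force: 0.0
```

Emit:
step_arm(
  plan=[
    [0,0,0,0,10],
    [0,0,0,0,10],
    [0,0,0,0,10],
    [0,0,0,0,10],
    [0,0,0,0,10],
    [0,0,0,0,10],
  ],
)

```text
time_s: 4.03
tcp_pos: [0.5131, 0.2727, 0.1266]
eef_rot: [-180.0, -0.0, -163.2]
contact_force: [0.5, -2.1, 2.0]
gripper_width: 0.0296
gripper_force: 40.0
```

Emit:
step_arm(
  plan=[
    [0,0,-0.03,0,10],
    [0,0,-0.08,0,10],
    [0,0,-0.16,0,10],
    [0,0,-0.25,0,10],
    [0,0,-0.33,0,10],
    [0,0,-0.38,0,10],
    [0,0,-0.4,0,10],
    [0,0,-0.4,0,10],
  ],
)

```text
time_s: 4.7
tcp_pos: [0.513, 0.2736, 0.2272]
eef_rot: [179.9, 0.1, -163.2]
contact_force: [-0.2, -0.8, -6.5]
gripper_width: 0.0299
gripper_force: 40.0
```

Emit:
step_arm(
  plan=[
    [0,-0.05,0,0,10],
    [0,-0.12,0,0,10],
    [0,-0.22,0,0,10],
    [0,-0.34,0,0,10],
    [0,-0.46,0,0,10],
    [0,-0.58,0,0,10],
    [0,-0.7,0,0,10],
    [-0.01,-0.82,0,0,10],
    [-0.02,-0.9,0,0,10],
    [-0.03,-0.96,0,0,10],
    [-0.03,-1,0,0,10],
    [-0.03,-1,0,0,10],
  ],
)

```text
time_s: 5.7
tcp_pos: [0.5919, 0.0338, 0.2248]
eef_rot: [-180.0, -0.2, -163.3]
contact_force: [0.7, -0.2, -6.8]
gripper_width: 0.0298
gripper_force: 40.0
```

```bash
python3 - <<'E'
from h import *
s=r.get_state();print(s['time_s'],s['tcp_pos'],s['eef_rot'],s['contact_force'],s['gripper_width'])
im=eyes.capture("wrist")[:,:,::-1].copy();cv2.imwrite("pics/w3.png",im)
C=cam("wrist",s)
g=cv2.morphologyEx((im.min(axis=2)>225).astype(np.uint8),cv2.MORPH_OPEN,np.ones((9,9)))
for b in blobs(g,100):
    e=cv2.fitEllipse(b); print(np.round(e[0],1),np.round(e[1],1),ray(C,*e[0],.056).round(4))
E
```

```text
5.7 [0.59193845 0.03381782 0.22483075] [-1.79994832e+02 -1.74981510e-01 -1.63347824e+02] [ 0.68531398 -0.19811921 -6.82119586] 0.029809954172567564
[184.  217.8] [ 12.8 117.7] [ 0.6711 -0.0428  0.056 ]
[335.  217.4] [ 13.6 115.6] [0.6143 0.1448 0.056 ]
[202.9 180. ] [18.4 29.1] [ 0.6149 -0.0309  0.056 ]
```

View pics/w3.png

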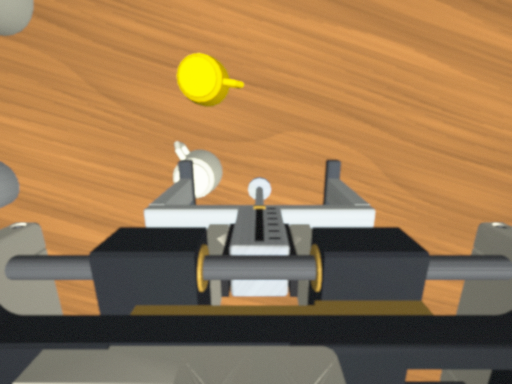

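The held gauge is level: the beam spans columns 146–374 at row 215, and its foot disc is at (260,188). The cup is at (197,176), partly hidden by the left leg, so I'll move over it and look again.

Emit:
step_arm(
  plan=[
    [0,-0.08,0,0,10],
    [0,-0.18,0,0,10],
    [-0.01,-0.26,0,0,10],
    [-0.013,-0.31,0,0,10],
    [-0.013,-0.335,0.03,0,10],
    [-0.013,-0.335,0.07,0,10],
    [-0.013,-0.335,0.1,0,10],
    [-0.013,-0.335,0.1,0,10],
    [-0.013,-0.335,0.1,0,10],
  ],
)

```text
time_s: 6.5
tcp_pos: [0.6189, -0.0425, 0.2005]
eef_rot: [180.0, -0.1, -163.2]
contact_force: [0.6, -0.4, -5.9]
gripper_width: 0.0298
gripper_force: 40.0
```

```bash
python3 - <<'E'
from h import *
s=r.get_state();print(s['time_s'],s['tcp_pos'],s['eef_rot'],s['contact_force'],s['gripper_width'])
im=eyes.capture("wrist")[:,:,::-1].copy()
C=cam("wrist",s)
for p in ([.619,-.0455,.056],[*s['tcp_pos'][:2],s['tcp_pos'][2]-.1266+.005]):
    q=np.linalg.inv(C[0])@np.r_[p,1]; print(p,C[2]+C[1]*q[0]/-q[2], C[3]-C[1]*q[1]/-q[2], C[1]/-q[2]/1000,"px/mm")
cv2.imwrite("pics/w4.png",cv2.resize(im[120:240,180:340],None,fx=5,fy=5,interpolation=cv2.INTER_CUBIC))
E
```

```text
6.5 [ 0.6189245  -0.04250785  0.20050087] [ 1.79978746e+02 -1.16004259e-01 -1.63168777e+02] [ 0.58693109 -0.43435505 -5.8706916 ] 0.029771629529722024
[0.619, -0.0455, 0.056] 255.3631641809924 181.4746903511541 0.8662556196588541 px/mm
[np.float64(0.618924503489264), np.float64(-0.04250785226351565), np.float64(0.07890086893765946)] 257.7870637869055 187.47597622491114 0.9311312534951884 px/mm
```

View pics/w4.png

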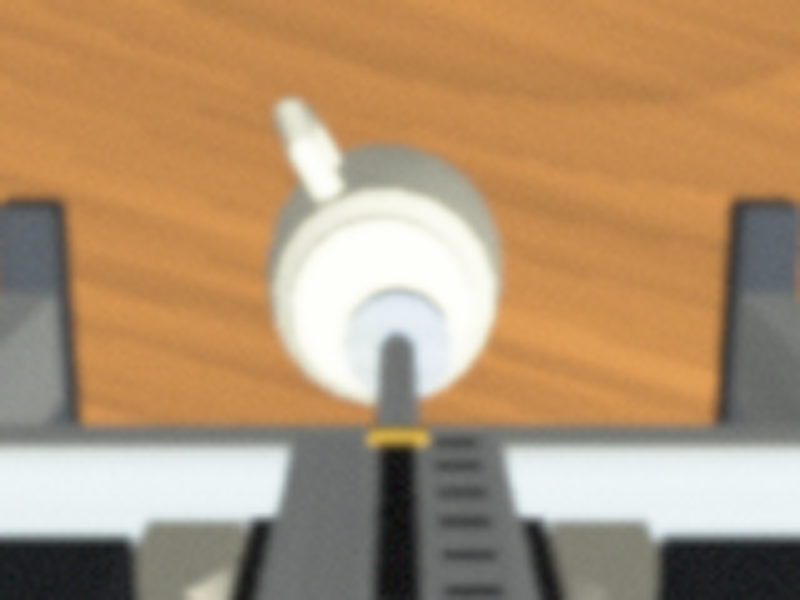

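In the crop, the cup's foot circle is centred at about (385,306), which is full-picture (257.0,181.2). The gauge's foot disc is at (400,343), which is (260,188.6). Projected down the gauge axis, the remaining correction is about +2.5 mm in tool x and −3.5 mm in tool y.

Emit:
step_arm(
  plan=[
    [0.01,-0.014,0,0,10],
    [0.01,-0.014,0.03,0,10],
    [0.01,-0.014,0.08,0,10],
    [0.01,-0.014,0.13,0,10],
    [0.01,-0.014,0.18,0,10],
    [0.01,-0.014,0.22,0,10],
    [0.01,-0.014,0.25,0,10],
    [0.01,-0.014,0.27,0,10],
    [0.01,-0.014,0.275,0,10],
    [0.01,-0.014,0.275,0,10],
    [0.01,-0.014,0.275,0,10],
  ],
)

```text
time_s: 7.47
tcp_pos: [0.6183, -0.0475, 0.1332]
eef_rot: [-180.0, -0.0, -163.2]
contact_force: [-0.3, 0.6, -4.5]
gripper_width: 0.0301
gripper_force: 40.0
```

```bash
python3 - <<'E'
from h import *
z=[]
for i in range(4):
    s=r.get_state();z.append(s['tcp_pos']); im=eyes.capture("wrist")[:,:,::-1].copy()
print(s['time_s'],np.mean(z,0),s['eef_rot'],s['contact_force'],s['gripper_width'])
cv2.imwrite("pics/w5.png",cv2.resize(im[120:240,180:340],None,fx=5,fy=5,interpolation=cv2.INTER_CUBIC))
E
```

```text
7.6167 [ 0.61838084 -0.04746414  0.13329856] [-1.79992036e+02  2.88392584e-02 -1.63225958e+02] [-0.96544718 -0.15396525 -5.91440396] 0.029836415321817383
```

View pics/w5.png

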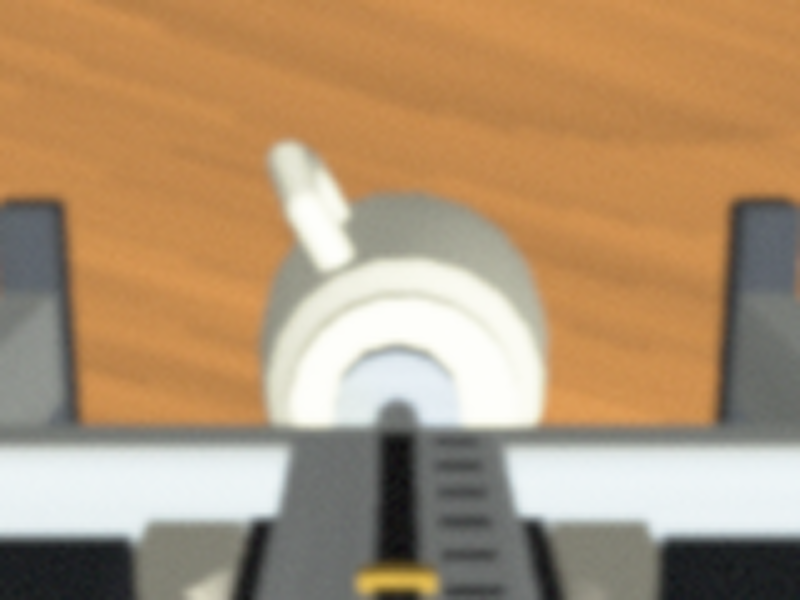

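The disc (columns 337–463) sits concentric with the cup's foot (about 290–517) to roughly 1 mm. The front margin is about 10 mm, where 9 is ideal. I'll lower it the last 6–7 mm.

Emit:
step_arm(
  plan=[
    [0,0,0.005,0,10],
    [0,0,0.01,0,10],
    [0,0,0.014,0,10],
    [0,0,0.018,0,10],
    [0,0,0.021,0,10],
    [0,0,0.023,0,10],
    [0,0,0.025,0,10],
    [0,0,0.025,0,10],
    [0,0,0.025,0,10],
  ],
)

```text
time_s: 8.42
tcp_pos: [0.6185, -0.0474, 0.1267]
eef_rot: [-180.0, 0.0, -163.2]
contact_force: [0.6, -0.5, -4.8]
gripper_width: 0.0297
gripper_force: 40.0
```

Emit:
step_arm(
  plan=[
    [0,0,0.002,0,10],
    [0,0,0.003,0,10],
    [0,0,0.004,0,10],
    [0,0,0.004,0,10],
  ],
)

```text
time_s: 8.75
tcp_pos: [0.6186, -0.0474, 0.1266]
eef_rot: [-180.0, 0.1, -163.2]
contact_force: [-2.2, 0.9, 5.5]
gripper_width: 0.03
gripper_force: 40.0
```

Legs are on the worktop, since the force flipped to +5.5 N. I'll release and retreat.

Emit:
step_arm(
  plan=[
    [0,0,0,0,32],
    [0,0,0,0,36],
    [0,0,0,0,45],
    [0,0,0,0,60],
    [0,0,0,0,70],
    [0,0,0,0,70],
    [0,0,0,0,70],
    [0,0,0,0,70],
  ],
  newtons=10,
)

```text
time_s: 9.42
tcp_pos: [0.6184, -0.0474, 0.1255]
eef_rot: [180.0, -0.0, -163.2]
contact_force: [-0.4, 0.2, 0.1]
gripper_width: 0.0678
gripper_force: 0.0
```

Emit:
step_arm(
  plan=[
    [0,0,-0.05,0,70],
    [0,0,-0.15,0,70],
    [0,0,-0.28,0,70],
    [0,0,-0.42,0,70],
    [0,0,-0.55,0,70],
    [0.1,0,-0.6,0,70],
    [0.25,0,-0.6,0,70],
    [0.4,0,-0.6,0,70],
    [0.5,0,-0.6,0,70],
    [0.5,0,-0.6,0,70],
  ],
)

```text
time_s: 10.25
tcp_pos: [0.4947, -0.0846, 0.2766]
eef_rot: [180.0, 0.1, -163.3]
contact_force: [-0.3, -0.8, -0.6]
gripper_width: 0.0698
gripper_force: 0.0
```

```bash
python3 - <<'E'
from h import *
s=r.get_state();print(s['time_s'],s['tcp_pos'],s['contact_force'],s['gripper_width'])
a=eyes.capture("scene")[:,:,::-1][130:270,180:360]; b=eyes.capture("wrist")[:,:,::-1][:,60:460]
a=cv2.resize(a,(494,384),interpolation=cv2.INTER_CUBIC);b=cv2.resize(b,(300,384)) if 0 else b[:,50:350]
cv2.imwrite("pics/end.png",np.hstack([a,b]))
E
```

```text
10.25 [ 0.49469617 -0.08457294  0.27664937] [-0.27180912 -0.76908387 -0.63655503] 0.06984245703043007
```

View pics/end.png

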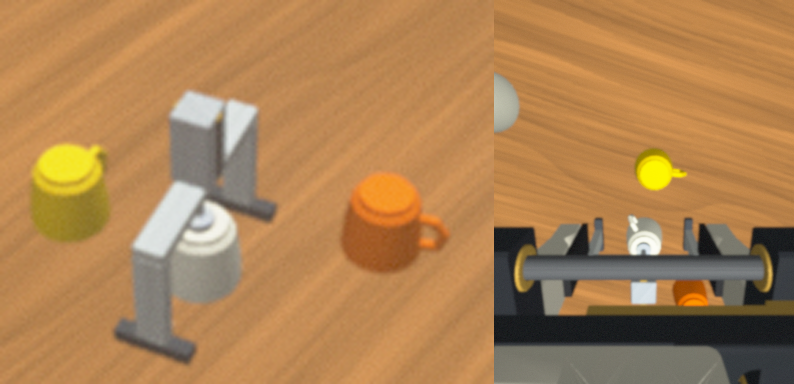

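The gauge stands upright over the white cup with its disc on the cup's middle. The yellow and orange cups haven't moved, and the gripper is clear.

```bash
python3 -c "
from plant import workorder
print(workorder.close_job())"
```

```text
the job is handed in; nothing more can be done
None
```

The job is handed in: the gauge stands upright over the small cup, both legs down, released, with its foot within about 1 mm of the cup's middle by camera at about 10 s; the gauge reading itself wasn't available to check, and the larger cup was left alone.

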